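Seat a well plate on the plate imager

ROBOT

A 7-joint arm with a two-finger parallel gripper is mounted at the origin on the work surface. World frame = base frame: x ahead of the robot, y to its left, z up, the work surface at z = 0. Lengths are in m, angles in rad, forces in N, time in s.
With the tool pointing down it reaches from about 0.35 to 0.9 m from the base axis. Payload 8.1 kg.
Tool frame: the origin (TCP) lies at the very end of the fingers, on their centre line; the grasp point (between the pads) lies 19 mm behind it; z points along the fingers, y is the line along which they close (so a half turn about z gives the same grasp; the last joint's range is limited). The gripper opens to 92 mm and grips with 3 to 60 N. Pads are 19 mm wide; open, the fingers measure 130 mm over their backs; the gripper's body (75 mm by 190 mm) begins 47 mm behind the grasp point.
Start: joints at [1.091, 0.434, 0.025, 1.573, -0.012, 1.134, -0.075], TCP at [0.23, -0.581, 0.227] pointing down, gripper open.
Joint ranges: [-2.62, 2.62], [-0.44, 2.09], [-1.27, 1.32], [0.08, 2.57], [-1.32, 4.46], [0.12, 2], [-2.74, 2.74]. Speed limits (rad/s): [2.22, 2.22, 3.01, 3.01, 3.14, 3.14, 3.14].

INTERFACE

Orientations are given as a rotation vector (axis times angle).
In Python, from cell import arm gives the robot as it stands.
- The arm moves only by the tool carry_out, never from a script. Its argument "commands" is a list of rows, each a list of 7 numbers: the opening, from 0 (shut) to 1 (fully open), then the shift along the tool's x, y, z each as a share of 0.025 m, from -1 to 1, then the turn, a rotation vector about the tool's x, y, z each as a share of 0.1 rad, from -1 to 1. A call has 1 to 8 rows; each row shifts and turns the commanded pose from where the row before left it, along the tool's axes as they then stand; what a row does not reach is not made up. A row lasts 1/10 s, in which the tool goes at most 50 mm and 8.59 degrees, less where a joint would pass 70% of its speed; a pose out of reach is approached as far as the arm can. A call with a number of a shift or a turn outside -1 to 1 is refused whole. A call with a gripper value outside its range is refused whole. The fingers move at their own pace and stop on an object; "squeeze" is the grip in N (left out, the last holds). Time passes only in rows, so rows that do not move let the fingers close. It gives the time, the measured TCP pose, the force, the opening and the grip force at its end, in the units of the state.
- arm.observe(): the state, without advancing time (a new reading comes with each control period).
- arm.get_image(name): name is "scene" or "top"; returns a dict with "pixels" (420x560x3 uint8, red, green, blue), "range_z" (420x560 float32, m along the optical axis (not along the pixel's ray), 0 where there is no reading), "mtx" (3x3 intrinsics, pixels), "R" (3x3) and "t" (3): a world point X has camera coordinates R X + t. Camera axes: x right, y down, z forward; pixel columns grow to the right and rows downward; lengths in m; the calibration is good to about 2 mm. A picture is of the moment at which its call begins.
- arm.sign_off(): hands the job in; it is judged then, once.
The state is a dict: "clock": time; "joints": joint angles; "dq": joint speeds; "joint_efforts": joint torques, N m; "position": TCP position; "ee_rot": TCP orientation; "force": force on the tool from outside, world axes, zero at the start; "ft_torque": the same for the moment, N m; "width": opening from 0.0 (shut) to 1.0 (fully open); "gripper_force": force on a finger pad.
Only numpy, scipy, OpenCV 4.12 (cv2) and the standard library are available. Lean on these libraries where they do the work, as an engineer would, in place of code of your own. Each camera call takes 0.05 s, during which the arm holds its last target. There are 200 camera calls.

TASK

Get the plate imager ready: first pick the orange disc cover off its window and lay it flat, not dropped, in the blue tray. Then, without lifting or tipping it, slide the white well plate slowly over the deck, square against the pad of the long back stop first and then along it against the pad of the short end stop (the pads are set differently each time, so feel for them), leaning on each for half a second with a light fingertip push of about 10 N, never over 22 N, and leave it there, square and with both red presence pins pushed in. Do not disturb the blue-lidded dish, the tip box or the bottle.

Things in the scene. Friction and masses are not known exactly. Their poses are not given: they have to be found in the camera images.
- imager: Low bench instrument, fixed: a white housing with a flat black deck, 270 (x) by 380 (y) by 50 mm high. Origin: centre of its underside; the deck surface is 50 mm above. Its x points away from the robot (back), its y to the left, z up; it may be turned a little on the bench.
- back_stop: Aluminium bar fixed on the back of the deck, 14 (x) by 300 (y) by 12 mm high. Origin: centre of its underside, on the deck. Its face towards the robot is 7 mm from the origin, 97 mm from the imager's centre; out of it stands a stiff yellow pad strip, 270 mm long, by 2 to 16 mm, set differently each time and not measured. The plate bears on the pad, which counts as part of the stop.
- end_stop: Aluminium bar fixed on the left part of the deck, 86 (x) by 14 (y) by 12 mm high. Origin: centre of its underside, on the deck surface. On its right (-y) face (7 mm from the origin, 153 mm left of the imager's centre) it carries a yellow pad, 76 mm long, on which the plate bears; it stands 2 to 16 mm out of that face, set differently each time and not measured.
- back_pin (a joint): Red presence pin, 18 mm wide with a rounded nose, in the middle of the back stop's pad in front of home, on a very light spring (0.15 N). Joint value in m: 0 when it stands 3 mm out of the pad, 0.003 when the seated plate has pushed it flush; it springs out again if the plate moves off.
- end_pin (a joint): The same kind of red presence pin in the middle of the end stop's pad; 0 when out, 0.003 when pushed flush with the pad by the plate.
- home (a point): Point on the deck surface at the middle of the round green window (38 mm wide, flush): the plate's origin is there, to within 7 mm along each axis (depending on how far the pads stand out), when it is seated against both stops' pads. Axes as the imager's.
- plate: White closed well plate with 4 by 6 red wells on top, loose on the deck, 86 (x) by 128 (y) by 20 mm high, about 0.1 to 0.2 kg. Origin: centre of its underside; x along its short side, z up. It is too wide to grasp.
- cover: Orange plastic disc, 44 mm across, 8 mm thick, loose, lying on the deck over the window. Origin: centre of its underside. The back stop leaves little room behind it: grasp it across the imager's y.
- tray: Shallow open blue tray fixed on the bench beside the imager (left or right), 140 by 140 by 16 mm high, walls and floor 4 mm thick. Origin: centre of its underside; inner floor 4 mm above.
- dish: Bystander: small round culture dish with a blue lid, 60 mm across, 15 mm high, loose on the deck's near left corner. Origin: centre of its underside.
- tip_box: Bystander: grey box with a green lid, 85 by 120 by 58 mm high, loose on the bench beside the imager, on the other side from the tray. Origin: centre of its underside.
- bottle: Bystander: amber bottle with an orange cap, 60 mm across, 130 mm high, loose on the bench to the right of the imager. Origin: centre of its underside.
Things that resemble listed ones, but are neither listed nor needed, are in the scene too. Leave any pink or yellow look-alike of the plate alone.

How it is judged:
By the outcome, as a careful person would: the job done as asked, in the order asked, and still so for the second after the job is handed in, with the robot touching nothing.
It also fails if it takes over 72 s, if anything falls off the work surface, if the arm or the gripper's body presses on something with over 40 N, if the wrist force passes 120 N, or if a joint passes its speed limit or range.

## Working session

There is one attempt and no reset: what is moved stays moved. The work goes in short steps, Python scripts to look and compute and a tool call to move; the robot and the scene stay as the last step left them, time stands still between calls to the robot, and variables do not carry over. Pictures are saved under pics/ and viewed, at most 10 in all, crops included, and the job is handed in when it is done.

Besides the shell and the picture viewer there is one more tool, called after "Request:" as a command line: name --pt "numbers of a row" for each row, then --argument value for the rest. carry_out: Moves the arm, as the interface text tells. Shift numbers are shares of 0.025 m and turn numbers shares of 0.1 rad, none past 1 either way. Its arguments: {"type":"object","properties":{"commands":{"type":"array"},"squeeze":{"type":"number"}},"required":["commands"]}

```bash
mkdir -p pics; cat > h.py <<'E'
import numpy as np, cv2
from cell import arm
def save(n,im): cv2.imwrite('pics/'+n,cv2.cvtColor(im['pixels'],cv2.COLOR_RGB2BGR))
def ray(im,u,v,z):
    d=im['R'].T@np.linalg.inv(im['mtx'])@np.array([u,v,1.]); c=-im['R'].T@im['t']
    return c+d*(z-c[2])/d[2]
E
python3 - <<'E'
from h import *
s=arm.observe();print(s)
a=arm.get_image('top');b=arm.get_image('scene')
save('top0.png',a);save('scene0.png',b)
np.savez('t0.npz',**a);np.savez('s0.npz',**b)
for i in(a,b):print(-i['R'].T@i['t'],i['R'].round(3).tolist(),i['mtx'].tolist())
E
```

```text
{'clock': 0.0, 'joints': array([ 1.09141671,  0.43520617,  0.02493438,  1.57411219, -0.01158254,
        1.13399424, -0.07511452]), 'dq': array([-2.78434265e-04,  1.05733162e-03, -6.38408372e-04,  3.33181990e-04,
        5.90150788e-05, -1.29085456e-03,  1.87770350e-03]), 'joint_efforts': array([-2.27302644e-04, -6.67850304e+01,  9.84376185e-01, -3.14463580e+01,
       -6.07111584e-02,  4.27240762e-02,  1.52711686e-04]), 'position': array([ 0.22972513, -0.58069077,  0.22594913]), 'ee_rot': array([-3.08453317e+00, -5.88000869e-01,  6.80652823e-04]), 'force': array([ 0.51098259, -0.07504027, -0.11847334]), 'ft_torque': array([0.00937951, 0.03091739, 0.0116152 ]), 'gripper_force': 0.0, 'width': 1.000979517168583}
[0.42792477 0.00863893 0.86410382] [[0.01, -1.0, -0.013], [-0.992, -0.008, -0.126], [0.126, 0.014, -0.992]] [[385.66656979900864, 0.0, 272.83041473968], [0.0, 385.66656979900864, 214.01048955202498], [0.0, 0.0, 1.0]]
[ 1.49323032 -0.38302701  1.02239932] [[0.366, 0.93, 0.02], [0.631, -0.233, -0.74], [-0.684, 0.283, -0.672]] [[513.5782282789246, 0.0, 275.11988350181326], [0.0, 513.5782282789246, 204.73690923683998], [0.0, 0.0, 1.0]]
```

View pics/top0.png

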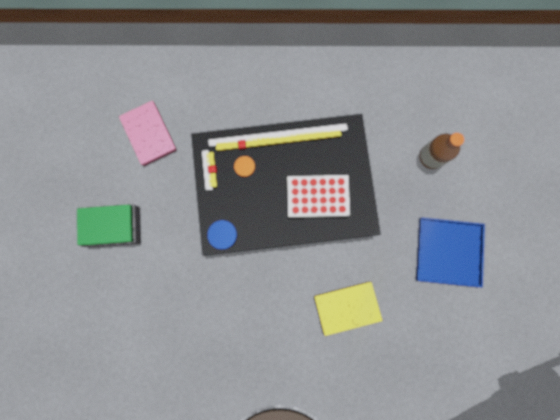

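View pics/scene0.png

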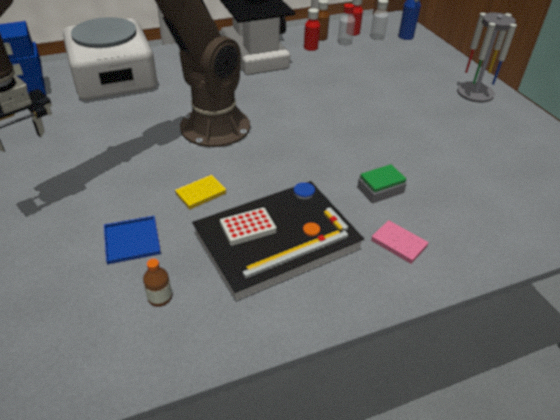

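Top view: cover candidates are the orange disc at (245,166) and the bottle cap at (456,140); I choose the disc on the deck. Plate candidates are the white plate with red wells at (319,196), the pink one at (148,133) and the yellow one at (348,309); I choose the white. The tray is at (450,252), the dish at (222,235), the back stop runs along y≈137 and the end stop sits at (209,170). In the scene view the disc is at (312,229), the plate at (248,225) and the tray at (132,239).

```bash
cat > m.py <<'E'
from h import *
a=dict(np.load('t0.npz'));b=dict(np.load('s0.npz'))
def blob(im,lo,hi,box):
    h=cv2.cvtColor(im['pixels'],cv2.COLOR_RGB2HSV);m=cv2.inRange(h,lo,hi)
    k=np.zeros_like(m);x0,y0,x1,y1=box;k[y0:y1,x0:x1]=m[y0:y1,x0:x1]
    c=max(cv2.findContours(k,0,1)[0],key=cv2.contourArea) ;M=cv2.moments(k,True)
    return k,c,(M['m10']/M['m00'],M['m01']/M['m00'])
def tri(p,q):
    P=[i['mtx']@np.c_[i['R'],i['t']] for i in(a,b)]
    X=cv2.triangulatePoints(P[0],P[1],np.array(p,float),np.array(q,float)).ravel();return X[:3]/X[3]
def rect(im,c,z):
    w=np.array([ray(im,*p,z)[:2] for p in c.reshape(-1,2)],np.float32);return cv2.minAreaRect(w)
if __name__=='__main__':
    OR=((5,150,100),(18,255,255));BL=((105,150,40),(130,255,255));RD=((0,150,90),(4,255,255));YE=((24,120,100),(34,255,255))
    _,_,p=blob(a,*OR,(230,150,262,182));_,_,q=blob(b,*OR,(295,215,328,240));print('cover',p,q,tri(p,q),ray(a,*p,.058),ray(b,*q,.058))
    _,c,p=blob(a,*BL,(400,205,500,300));_,c2,q=blob(b,*BL,(90,205,175,275));print('tray',p,q,tri(p,q),rect(a,c,.012),rect(b,c2,.012))
    _,c,p=blob(a,*BL,(200,215,245,255));_,_,q=blob(b,*BL,(290,175,320,200));print('dish',tri(p,q),ray(a,*p,.065))
    k,_,p=blob(a,*RD,(283,172,354,222));k2,_,q=blob(b,*RD,(215,200,285,248))
    print('wells',tri(p,q),ray(a,*p,.07),ray(b,*q,.07),rect(a,cv2.findNonZero(k),.07),rect(b,cv2.findNonZero(k2),.07))
    m,c,_=blob(a,(0,0,140),(180,60,255),(283,172,354,222));print('plate white',rect(a,c,.07))
    m,c,p=blob(a,*YE,(205,125,350,160));print('backpad',rect(a,c,.062),p)
    m,c,p=blob(a,*YE,(200,145,222,190));print('endpad',rect(a,c,.062))
    for n,bx in(('bpin',(236,138,248,150)),('epin',(207,163,217,175))):
        _,_,p=blob(a,*RD,bx);print(n,p,ray(a,*p,.058))
    m,c,_=blob(a,(0,0,140),(180,60,255),(205,120,350,148));print('backstop',rect(a,c,.062))
    m,c,_=blob(a,(0,0,140),(180,60,255),(200,145,222,195));print('endstop',rect(a,c,.062))
    h=cv2.inRange(a['pixels'],(0,0,0),(45,45,45));k=np.zeros_like(h);k[110:260,185:385]=h[110:260,185:385]
    c=max(cv2.findContours(k,0,1)[0],key=cv2.contourArea);print('deck',rect(a,c,.05))
    # depth heights
    def zp(u,v):
        z=a['range_z'][v-1:v+2,u-1:u+2];z=np.median(z[z>0]);C=np.linalg.inv(a['mtx'])@[u,v,1]*z;return (a['R'].T@(C-a['t'])).round(4)
    for n,u,v in(('deck',262,200),('cover',245,166),('plate',319,203),('tray',450,252),('bench',450,320),('yellow',348,309)):print(n,zp(u,v))
    crop=cv2.resize(a['pixels'][110:230,190:360],None,fx=4,fy=4,interpolation=2);save('crop0.png',{'pixels':crop})
E
python3 m.py
```

```text
cover (241.5125, 166.1875) (311.66497461928935, 228.83248730964468) [0.63228885 0.08407871 0.05503381] [0.63311513 0.08819953 0.058     ] [0.63452235 0.07997264 0.058     ]
tray (451.7383954923531, 253.5347464448618) (130.9498987854251, 239.4078947368421) [ 0.45260857 -0.37397372  0.0049953 ] ((0.45592355728149414, -0.36799949407577515), (0.138728529214859, 0.13493004441261292), 84.6032485961914) ((0.45663559436798096, -0.3725219964981079), (0.1362067461013794, 0.1467924416065216), 84.71256256103516)
dish [0.48514722 0.1251077  0.06398027] [0.4857082  0.12675524 0.065     ]
wells [ 0.58476742 -0.09798194  0.09301635] [ 0.5804955  -0.12192319  0.07      ] [ 0.5681579  -0.07945084  0.07      ] ((0.5804954767227173, -0.12192319333553314), (0.0, 0.0), 0.0) ((0.5657373666763306, -0.07605145871639252), (0.06579707562923431, 0.10411287099123001), 1.3802272081375122)
plate white ((0.5687994956970215, -0.07392733544111252), (0.08674675971269608, 0.1292991191148758), 0.46839675307273865)
backpad ((0.6901279091835022, -0.02335217595100403), (0.009516747668385506, 0.205295592546463), 6.525976657867432) (273.1424418604651, 142.86337209302326)
endpad ((0.6497224569320679, 0.15034325420856476), (0.02644095942378044, 0.006431803107261658), 1.7199530601501465)
bpin (241.64285714285714, 145.04761904761904) [0.67984726 0.08885294 0.058     ]
epin (212.6153846153846, 168.71794871794873) [0.62716026 0.15010167 0.058     ]
backstop ((0.7029671669006348, 0.011630192399024963), (0.01673862338066101, 0.3014811873435974), 6.868446350097656)
endstop ((0.6244826316833496, 0.16210296750068665), (0.08686412870883942, 0.01653032749891281), 6.384127616882324)Traceback (most recent call last):
  File "m.py", line 28, in <module>
    c=max(cv2.findContours(k,0,1)[0],key=cv2.contourArea);print('deck',rect(a,c,.05))
ValueError: max() iterable argument is empty
```

```bash
python3 - <<'E'
s=open('m.py').read()
s=s.replace("OR=((5,150,100),(18","OR=((3,120,90),(22").replace("RD=((0,150,90),(4","RD=((0,110,90),(8")
s=s.replace("(45,45,45)","(75,75,75)").replace("'deck',rect(a,c,.05)","'deck',rect(a,c,.05)")
s=s.replace("YE=((24,120,100)","YE=((22,90,90)")
open('m.py','w').write(s)
E
python3 m.py; python3 - <<'E'
from m import *
import m
h=cv2.cvtColor(a['pixels'],cv2.COLOR_RGB2HSV)
print(h[166,232:260].tolist());print(a['pixels'][200,262],a['pixels'][196,283:295].tolist())
# line directions: back stop ridge, per-column centroid of white/yellow
g=cv2.inRange(h,(0,0,120),(180,255,255));P=[]
for u in range(250,338,2):
    v=np.where(g[120:155,u])[0]+120
    P.append(np.r_[ray(a,u,v.min(),.062)[:2],ray(a,u,v.max(),.062)[:2]])
P=np.array(P)
for i in(0,2):
    f=np.polyfit(P[:,i+1],P[:,i],1);print('bar edge x=',f,np.degrees(np.arctan(-f[0])))
E
```

```text
cover (244.11111111111111, 165.86720867208672) (312.22972972972974, 229.21621621621622) [0.63426494 0.08229319 0.0555762 ] [0.63385411 0.08263768 0.058     ] [0.63636276 0.08078363 0.058     ]
tray (451.7383954923531, 253.5347464448618) (130.9498987854251, 239.4078947368421) [ 0.45260857 -0.37397372  0.0049953 ] ((0.45592355728149414, -0.36799949407577515), (0.138728529214859, 0.13493004441261292), 84.6032485961914) ((0.45663559436798096, -0.3725219964981079), (0.1362067461013794, 0.1467924416065216), 84.71256256103516)
dish [0.48514722 0.1251077  0.06398027] [0.4857082  0.12675524 0.065     ]
wells [ 0.56796712 -0.07699502  0.07197824] [ 0.56914073 -0.07497557  0.07      ] [ 0.56552105 -0.07760528  0.07      ] ((0.568897545337677, -0.07419541478157043), (0.06730501353740692, 0.10535169392824173), 1.6676644086837769) ((0.5644747614860535, -0.0763900876045227), (0.06844291090965271, 0.10615572333335876), 1.649440884590149)
plate white ((0.5687994956970215, -0.07392733544111252), (0.08674675971269608, 0.1292991191148758), 0.46839675307273865)
backpad ((0.6933795213699341, -0.0229129120
[... 956 characters left out ...]
, 199], [16, 148, 209], [16, 149, 210], [16, 147, 212], [16, 149, 212], [16, 149, 210], [16, 148, 212], [16, 148, 212], [16, 148, 212], [16, 146, 211], [16, 148, 212], [16, 144, 212], [16, 147, 212], [16, 146, 212], [16, 147, 211], [16, 147, 212], [16, 147, 212], [16, 147, 210], [16, 147, 199], [15, 146, 168], [13, 124, 115], [5, 44, 75], [105, 8, 65], [135, 16, 64], [128, 16, 65]]
[60 65 66] [[64, 65, 67], [65, 65, 69], [65, 65, 71], [86, 87, 86], [141, 142, 143], [186, 186, 187], [209, 209, 210], [213, 213, 214], [215, 213, 216], [213, 208, 210], [212, 200, 201], [211, 189, 191]]
bar edge x= [0.08512866 0.73192871] -4.865781474474383
bar edge x= [-0.12753392  0.68501184] 7.2679205857118205
```

View pics/crop0.png

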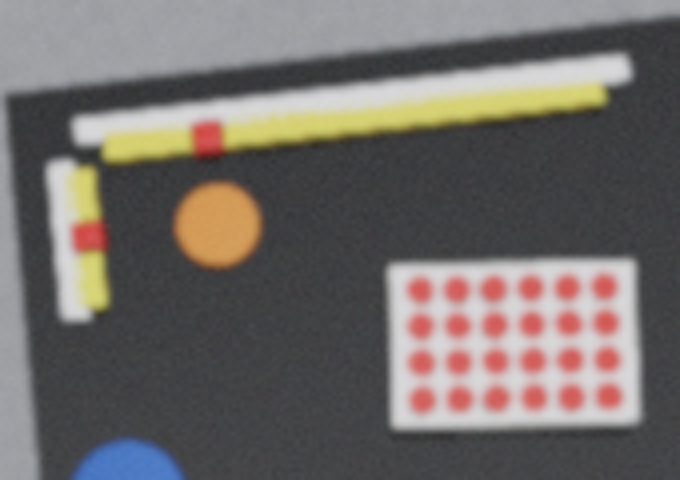

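The crop confirms my choice: the orange disc at crop (217,225) lies flat on the deck and the white plate with wells is at (513,343). The imager is turned about +7° and the pads stand clear. Moving now.

Request:
carry_out --pt "0.65 0 0 0 0 0 0.85" --pt "0.65 0 0 0 0 0 0.85" --pt "0.65 0 0 0 0 0 0.85" --pt "0.65 0.8 -1 0 0 0 0" --pt "0.65 0.8 -1 0 0 0 0" --pt "0.65 0.8 -1 0 0 0 0" --pt "0.65 0.8 -1 0 0 0 0" --pt "0.65 0.8 -1 0 0 0 0" --squeeze 15

```text
clock: 0.9
position: [0.3144, -0.4436, 0.2264]
ee_rot: [-3.135, -0.191, 0.001]
force: [1.0, -0.9, 0.4]
width: 0.65
gripper_force: 0.0
```

Request:
carry_out --pt "0.65 0.8 -1 0 0 0 0" --pt "0.65 0.8 -1 0 0 0 0" --pt "0.65 0.8 -1 0 0 0 0" --pt "0.65 0.8 -1 0 0 0 0" --pt "0.65 0.8 -1 0 0 0 0" --pt "0.65 0.8 -1 0 0 0 0" --pt "0.65 0.8 -1 0 0 0 0" --pt "0.65 0.8 -1 0 0 0 0"

```text
clock: 1.7
position: [0.4488, -0.2258, 0.2265]
ee_rot: [-3.136, -0.191, 0.001]
force: [1.0, 0.3, 0.6]
width: 0.651
gripper_force: 0.0
```

```bash
cat >> h.py <<'E'
from scipy.spatial.transform import Rotation as Ro
YAW=.122;O=np.array([.5985,-.002])
def imw(xi,yi): return O+np.array([[np.cos(YAW),-np.sin(YAW)],[np.sin(YAW),np.cos(YAW)]])@[xi,yi]
def wim(p): return np.array([[np.cos(YAW),np.sin(YAW)],[-np.sin(YAW),np.cos(YAW)]])@(np.asarray(p)[:2]-O)
def go(x,y,z):
    s=arm.observe();R=Ro.from_rotvec(s['ee_rot']).as_matrix()
    print('t',s['clock'],'pos',s['position'].round(4),'im',wim(s['position']).round(4),'yaw',np.arctan2(R[1,0],R[0,0]).round(4),'tilt',R[:2,2].round(4),'F',s['force'].round(2),'w',s['width'].round(3))
    print('units',((R.T@(np.array([x,y,z])-s['position']))/.025).round(3))
E
python3 -c "
from h import *
go(.634,.0818,.2)"
```

```text
Traceback (most recent call last):
  File "h.py", line 13, in go
    print('t',s['clock'],'pos',s['position'].round(4),'im',wim(s['position']).round(4),'yaw',np.arctan2(R[1,0],R[0,0]).round(4),'tilt',R[:2,2].round(4),'F',s['force'].round(2),'w',s['width'].round(3))
                                                                                                                                                                                    ^^^^^^^^^^^^^^^^
AttributeError: 'float' object has no attribute 'round'
```

Request:
carry_out --pt "0.65 0.8 -1 0 0 0 0" --pt "0.65 0.8 -1 0 0 0 0" --pt "0.65 0.8 -1 0 0 0 0" --pt "0.65 0.8 -1 0 0 0 0" --pt "0.65 0.8 -1 0 0 0 0" --pt "0.65 0.8 -1 0 0 0 0" --pt "0.65 0.8 -1 0 0 0 0" --pt "0.65 0.8 -1 0 0 0 0"

```text
clock: 2.5
position: [0.5834, -0.008, 0.2263]
ee_rot: [3.136, 0.191, -0.001]
force: [0.1, -0.5, 0.4]
width: 0.647
gripper_force: 0.0
```

Request:
carry_out --pt "0.65 0.8 -1 0.5 0 0 0" --pt "0.65 0.8 -1 0.5 0 0 0" --pt "0.65 0.8 -1 0.5 0 0 0" --pt "0.65 0.1 -0.3 0.5 0 0 0" --pt "0.65 0 0 0.5 0 0 0" --pt "0.65 0 0 0.5 0 0 0" --pt "0.65 0 0 0 0 0 0"

```text
clock: 3.2
position: [0.6335, 0.0781, 0.1496]
ee_rot: [3.134, 0.188, -0.006]
force: [-0.4, -0.1, 0.5]
width: 0.649
gripper_force: 0.0
```

```bash
sed -i "s/s\['width'\].round(3)/s['width']/" h.py; python3 -c "
from h import *
go(.634,.0818,.052)"
```

```text
t 3.2 pos [0.6335 0.0781 0.1496] im [0.0445 0.0752] yaw 0.1197 tilt [-0.0035 -0.0018] F [-0.35 -0.07  0.53] w 0.6490105135743717
units [ 0.051 -0.151  3.904]
```

Request:
carry_out --pt "0.65 0.05 -0.15 0.8 0 0 0" --pt "0.65 0 0 0.8 0 0 0" --pt "0.65 0 0 0.8 0 0 0" --pt "0.65 0 0 0.6 0 0 0" --pt "0.65 0 0 0.4 0 0 0" --pt "0.65 0 0 0.3 0 0 0" --pt "0.65 0 0 0.15 0 0 0" --pt "0.65 0 0 0 0 0 0"

```text
clock: 4.0
position: [0.6359, 0.0843, 0.0554]
ee_rot: [3.136, 0.191, -0.0]
force: [0.6, -0.6, -0.8]
width: 0.65
gripper_force: 0.0
```

```bash
python3 -c "
from h import *
go(.634,.0818,.052)
a=arm.get_image('top');save('t1.png',{'pixels':cv2.resize(a['pixels'][100:220,180:330],None,fx=4,fy=4)})"
```

```text
t 4.0 pos [0.6359 0.0843 0.0554] im [0.0476 0.0811] yaw 0.1217 tilt [-0.0001 -0.0001] F [ 0.59 -0.57 -0.76] w 0.650040523586124
units [-0.088  0.089  0.137]
```

View pics/t1.png

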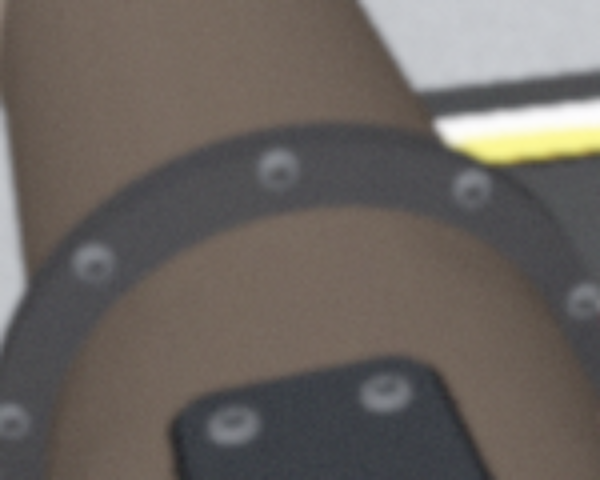

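The wrist hides the cover from above in this view (the flange fills the crop), so I go by the measured pose.

Request:
carry_out --pt "0.65 -0.08 0.08 0.12 0 0 0" --pt "0.4 0 0 0 0 0 0" --pt "0.3 0 0 0 0 0 0" --pt "0.3 0 0 0 0 0 0" --pt "0.3 0 0 0 0 0 0" --pt "0.3 0 0 0 0 0 0" --pt "0.3 0 0 0 0 0 0" --squeeze 15

```text
clock: 4.75
position: [0.6343, 0.0821, 0.0527]
ee_rot: [3.136, 0.191, 0.0]
force: [-1.3, -0.5, 2.7]
width: 0.471
gripper_force: 15.0
```

```bash
python3 -c "
from h import *
go(.634,.0818,.16);print(arm.observe()['gripper_force'])"
```

```text
t 4.75 pos [0.6343 0.0821 0.0527] im [0.0457 0.0791] yaw 0.1218 tilt [ 0.0002 -0.    ] F [-1.26 -0.54  2.67] w 0.47070812346024654
units [-0.011  0.01  -4.294]
15.000267773866653
```

Request:
carry_out --pt "0.3 0 0 -0.2 0 0 0" --pt "0.3 0 0 -0.5 0 0 0" --pt "0.3 0 0 -0.9 0 0 0" --pt "0.3 0 0 -0.9 0 0 0" --pt "0.3 0 0 -0.9 0 0 0" --pt "0.3 0 0 -0.9 0 0 0" --pt "0.3 -0.3 0.5 0 0 0 0" --pt "0.3 -0.5 0.9 0 0 0 0"

```text
clock: 5.55
position: [0.6189, 0.0465, 0.1613]
ee_rot: [-3.134, -0.196, -0.004]
force: [0.2, -0.8, -0.4]
width: 0.468
gripper_force: 15.0
```

Request:
carry_out --pt "0.3 -0.54 1 0 0 0 0" --pt "0.3 -0.54 1 0 0 0 0" --pt "0.3 -0.54 1 0 0 0 0" --pt "0.3 -0.54 1 0 0 0 0" --pt "0.3 -0.54 1 0 0 0 0" --pt "0.3 -0.54 1 0 0 0 0" --pt "0.3 -0.54 1 0 0 0 0" --pt "0.3 -0.54 1 0 0 0 0"

```text
clock: 6.35
position: [0.5344, -0.1682, 0.1601]
ee_rot: [3.136, 0.19, -0.0]
force: [0.7, -0.2, -0.2]
width: 0.467
gripper_force: 15.0
```

Request:
carry_out --pt "0.3 -0.54 1 0 0 0 0" --pt "0.3 -0.54 1 0 0 0 0" --pt "0.3 -0.54 1 0 0 0 0" --pt "0.3 -0.54 1 0 0 0 0" --pt "0.3 -0.54 1 0 0 0 0" --pt "0.3 -0.5 0.9 0 0 0 0" --pt "0.3 -0.5 0.8 0 0 0 0" --pt "0.3 0 0 0 0 0 0"

```text
clock: 7.15
position: [0.4611, -0.3484, 0.1599]
ee_rot: [3.135, 0.182, -0.003]
force: [-0.1, 0.2, 0.1]
width: 0.469
gripper_force: 15.0
```

```bash
python3 -c "
from h import *
go(.456,-.370,.0072);print(arm.observe()['gripper_force'])
a=arm.get_image('scene');save('s1.png',{'pixels':cv2.resize(a['pixels'][100:300,50:300],None,fx=3,fy=3)})"
```

```text
t 7.15 pos [ 0.4611 -0.3484  0.1599] im [-0.1786 -0.3271] yaw 0.1158 tilt [-0.0016 -0.0019] F [-0.11  0.19  0.15] w 0.4694276895258459
units [-0.29   0.823  6.111]
14.999526590108871
```

View pics/s1.png

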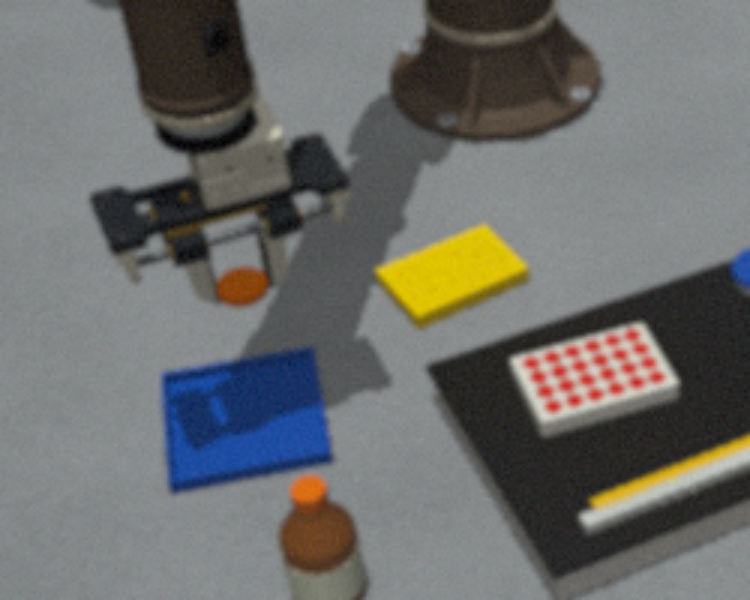

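The held cover shows at crop (243,286), level at the fingertips. The tray below it at (245,420) is empty, and the bottle at (308,540) is clear of the path.

Request:
carry_out --pt "0.3 -0.2 0.45 0.5 0 0 0" --pt "0.3 -0.2 0.45 0.9 0 0 0" --pt "0.3 0 0 1 0 0 0" --pt "0.3 0 0 1 0 0 0" --pt "0.3 0 0 0.9 0 0 0" --pt "0.3 0 0 0.7 0 0 0" --pt "0.3 0 0 0.4 0 0 0" --pt "0.3 0 0 0.2 0 0 0"

```text
clock: 8.0
position: [0.4565, -0.3671, 0.0187]
ee_rot: [-3.134, -0.192, 0.002]
force: [-0.3, -0.9, 0.4]
width: 0.471
gripper_force: 15.0
```

Request:
carry_out --pt "0.3 0 0 0 0 0 0" --pt "0.3 0 0 0 0 0 0"

```text
clock: 8.2
position: [0.4574, -0.368, 0.0206]
ee_rot: [3.135, 0.191, 0.001]
force: [0.8, -0.0, -0.3]
width: 0.469
gripper_force: 15.0
```

```bash
python3 -c "
from h import *
go(.456,-.370,.0068)"
```

```text
t 8.2 pos [ 0.4574 -0.368   0.0206] im [-0.1845 -0.3461] yaw 0.1219 tilt [ 0.0009 -0.0006] F [ 0.85 -0.02 -0.25] w 0.4686633234705775
units [-0.067  0.072  0.551]
```

Request:
carry_out --pt "0.3 0 0 0.2 0 0 0" --pt "0.3 0 0 0.15 0 0 0" --pt "0.3 0 0 0.1 0 0 0" --pt "0.3 0 0 0.05 0 0 0" --pt "0.3 0 0 0 0 0 0" --pt "0.3 0 0 0 0 0 0"

```text
clock: 8.8
position: [0.457, -0.3678, 0.0075]
ee_rot: [3.136, 0.191, 0.0]
force: [-0.4, -0.2, -0.4]
width: 0.467
gripper_force: 15.0
```

Request:
carry_out --pt "0.3 0 0 0.02 0 0 0" --pt "0.3 0 0 0.02 0 0 0" --pt "0.3 0 0 0 0 0 0"

```text
clock: 9.1
position: [0.4571, -0.3678, 0.0066]
ee_rot: [3.136, 0.191, 0.0]
force: [-0.2, 0.3, 2.1]
width: 0.47
gripper_force: 15.0
```

Request:
carry_out --pt "0.3 0 0 0.01 0 0 0" --pt "0.3 0 0 0 0 0 0" --pt "0.3 0 0 0 0 0 0"

```text
clock: 9.4
position: [0.4571, -0.3679, 0.0066]
ee_rot: [3.135, 0.191, 0.0]
force: [-0.0, 1.2, 4.6]
width: 0.47
gripper_force: 15.0
```

Request:
carry_out --pt "0.55 0 0 0 0 0 0" --pt "0.6 0 0 0 0 0 0" --pt "0.6 0 0 0 0 0 0" --pt "0.6 0 0 -0.3 0 0 0" --pt "0.6 0 0 -0.8 0 0 0" --pt "0.6 0 0 -1 0 0 0" --pt "0.6 0 0 -1 0 0 0" --pt "0.6 0 0 -1 0 0 0"

```text
clock: 10.2
position: [0.4569, -0.3677, 0.1102]
ee_rot: [3.136, 0.191, 0.0]
force: [0.5, -0.7, -1.1]
width: 0.598
gripper_force: 0.0
```

Request:
carry_out --pt "0.85 0 0 -1 0 0 0" --pt "0.85 0 0 -1 0 0 0" --pt "0.85 0.25 -1 0 0 0 0" --pt "0.85 0.25 -1 0 0 0 0" --pt "0.85 0.25 -1 0 0 0 0" --pt "0.85 0.25 -1 0 0 0 0" --pt "0.85 0.25 -1 0 0 0 0" --pt "0.85 0.25 -1 0 0 0 0"

```text
clock: 11.0
position: [0.476, -0.2133, 0.1593]
ee_rot: [3.135, 0.191, 0.001]
force: [-0.1, -0.0, 0.2]
width: 0.849
gripper_force: 0.0
```

Request:
carry_out --pt "0.85 0.25 -1 0 0 0 0" --pt "0.85 0.25 -1 0 0 0 0" --pt "0.85 0.25 -1 0 0 0 0" --pt "0.85 0.25 -1 0 0 0 0" --pt "0.85 0.3 -0.8 0 0 0 0" --pt "0.85 0 -0.2 0 0 0 0" --pt "0.85 0 0 0 0 0 0" --pt "0.85 0 0 0 0 0 0"

```text
clock: 11.8
position: [0.4928, -0.0876, 0.1589]
ee_rot: [3.135, 0.189, -0.0]
force: [-0.2, 0.1, -0.4]
width: 0.851
gripper_force: 0.0
```

```bash
python3 -c "
from h import *
go(*imw(-.115,-.069),.055)
a=arm.get_image('scene');save('s2.png',{'pixels':cv2.resize(a['pixels'][150:310,70:350],None,fx=2.8,fy=2.8)})"
```

```text
t 11.8 pos [ 0.4928 -0.0876  0.1589] im [-0.1154 -0.0721] yaw 0.1206 tilt [-0.0001 -0.0007] F [-0.17  0.09 -0.41] w 0.8513087704855661
units [ 0.015 -0.126  4.154]
```

View pics/s2.png

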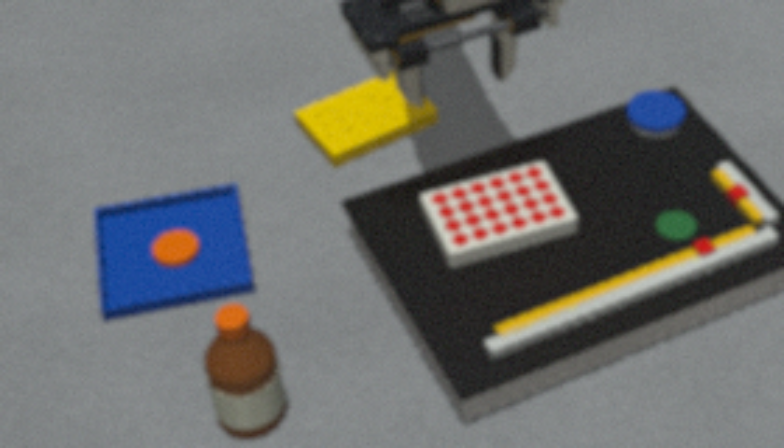

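The cover lies flat in the tray at crop (175,247), the window at (677,225) is clear, and the plate at (498,210) has not moved.

Request:
carry_out --pt "0.85 0 -0.12 0.7 0 0 0" --pt "0.85 0 0 0.9 0 0 0" --pt "0.85 0 0 0.9 0 0 0" --pt "0.85 0 0 0.8 0 0 0" --pt "0.85 0 0 0.5 0 0 0" --pt "0.85 0 0 0.25 0 0 0" --pt "0.85 0 0 0.1 0 0 0" --pt "0.85 0 0 0 0 0 0"

```text
clock: 12.65
position: [0.493, -0.0836, 0.0553]
ee_rot: [3.136, 0.191, 0.001]
force: [-0.4, 0.1, 0.4]
width: 0.853
gripper_force: 0.0
```

Request:
carry_out --pt "0.85 0.1 0 0 0 0 0" --pt "0.85 0.12 0 0 0 0 0" --pt "0.85 0.12 0 0 0 0 0" --pt "0.85 0.12 0 0 0 0 0" --pt "0.85 0.12 0 0 0 0 0" --pt "0.85 0.12 0 0 0 0 0" --pt "0.85 0.12 0 0 0 0 0" --pt "0.85 0.12 0 0 0 0 0"

```text
clock: 13.45
position: [0.516, -0.0806, 0.0549]
ee_rot: [3.136, 0.191, -0.001]
force: [-0.0, -1.0, -0.3]
width: 0.85
gripper_force: 0.5
```

```bash
python3 -c "
from h import *
go(*imw(-.115,-.069),.055)"
```

```text
t 13.45 pos [ 0.516  -0.0806  0.0549] im [-0.0914 -0.068 ] yaw 0.1215 tilt [-0.0005 -0.0002] F [-0.01 -0.99 -0.31] w 0.8503054830203274
units [-0.943  0.04  -0.004]
```

Request:
carry_out --pt "0.85 0.12 0 0 0 0 0" --pt "0.85 0.12 0 0 0 0 0" --pt "0.85 0.12 0 0 0 0 0" --pt "0.85 0.12 0 0 0 0 0" --pt "0.85 0.12 0 0 0 0 0" --pt "0.85 0.12 0 0 0 0 0" --pt "0.85 0.12 0 0 0 0 0" --pt "0.85 0.12 0 0 0 0 0"

```text
clock: 14.25
position: [0.5401, -0.0775, 0.0549]
ee_rot: [3.136, 0.191, 0.0]
force: [0.2, -0.4, -0.5]
width: 0.85
gripper_force: 0.3
```

Request:
carry_out --pt "0.85 0.12 0 0 0 0 0" --pt "0.85 0.12 0 0 0 0 0" --pt "0.85 0.12 0 0 0 0 0" --pt "0.85 0.12 0 0 0 0 0" --pt "0.85 0.12 0 0 0 0 0" --pt "0.85 0.12 0 0 0 0 0" --pt "0.85 0.1 0 0 0 0 0" --pt "0.85 0.08 0 0 0 0 0"

```text
clock: 15.05
position: [0.5623, -0.0748, 0.055]
ee_rot: [3.136, 0.191, -0.0]
force: [-1.4, -0.5, 1.5]
width: 0.852
gripper_force: 0.7
```

```bash
python3 -c "
from h import *
go(*imw(-.01,-.069),.055)
a=arm.get_image('scene');save('s3.png',{'pixels':cv2.resize(a['pixels'][160:310,180:370],None,fx=4,fy=4)})"
```

```text
t 15.05 pos [ 0.5623 -0.0748  0.055 ] im [-0.0447 -0.0679] yaw 0.1217 tilt [-0.0001 -0.    ] F [-1.41 -0.46  1.51] w 0.8524231788694902
units [ 1.39e+00  4.50e-02 -1.00e-03]
```

View pics/s3.png

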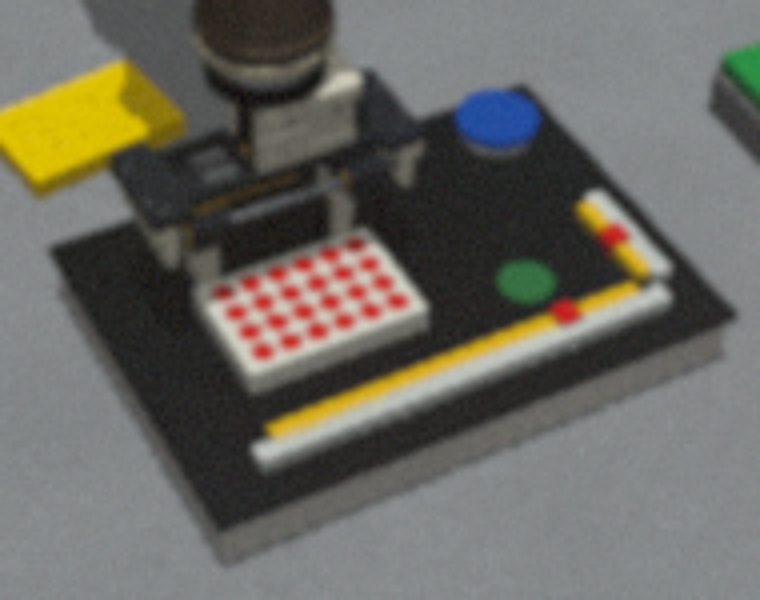

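The plate at crop (315,310) is now parallel to the yellow back pad, with both fingers on its front edge. About 35 mm remain.

Request:
carry_out --pt "0.85 0.1 0 0 0 0 0" --pt "0.85 0.1 0 0 0 0 0" --pt "0.85 0.1 0 0 0 0 0" --pt "0.85 0.1 0 0 0 0 0" --pt "0.85 0.1 0 0 0 0 0" --pt "0.85 0.1 0 0 0 0 0" --pt "0.85 0.1 0 0 0 0 0" --pt "0.85 0.1 0 0 0 0 0"

```text
clock: 15.9
position: [0.5821, -0.0724, 0.055]
ee_rot: [3.136, 0.191, -0.0]
force: [-2.3, 0.5, 2.5]
width: 0.852
gripper_force: 1.0
```

Request:
carry_out --pt "0.85 0.05 0 0 0 0 0" --pt "0.85 0.05 0 0 0 0 0" --pt "0.85 0.04 0 0 0 0 0" --pt "0.85 0.04 0 0 0 0 0" --pt "0.85 0.04 0 0 0 0 0" --pt "0.85 0.03 0 0 0 0 0"

```text
clock: 16.5
position: [0.5884, -0.0716, 0.055]
ee_rot: [3.136, 0.191, 0.0]
force: [-1.9, -0.4, 1.0]
width: 0.853
gripper_force: 0.6
```

```bash
python3 -c "
from h import *
go(*imw(-.01,-.069),.055)"
```

```text
t 16.5 pos [ 0.5884 -0.0716  0.055 ] im [-0.0185 -0.0679] yaw 0.1218 tilt [ 0.0002 -0.    ] F [-1.93 -0.37  0.98] w 0.8530693038636508
units [ 0.339  0.046 -0.001]
```

Request:
carry_out --pt "0.85 0.03 0 0 0 0 0" --pt "0.85 0.03 0 0 0 0 0" --pt "0.85 0.03 0 0 0 0 0" --pt "0.85 0.03 0 0 0 0 0" --pt "0.85 0.02 0 0 0 0 0"

```text
clock: 17.0
position: [0.5918, -0.0712, 0.055]
ee_rot: [3.136, 0.191, 0.0]
force: [-1.1, 0.3, 0.2]
width: 0.853
gripper_force: 0.5
```

Request:
carry_out --pt "0.85 0.02 0 0 0 0 0" --pt "0.85 0.02 0 0 0 0 0"

```text
clock: 17.2
position: [0.5927, -0.0711, 0.055]
ee_rot: [3.136, 0.191, -0.0]
force: [-1.6, -0.0, 0.0]
width: 0.852
gripper_force: 0.4
```

Request:
carry_out --pt "0.85 0.02 0 0 0 0 0" --pt "0.85 0.02 0 0 0 0 0"

```text
clock: 17.4
position: [0.5937, -0.071, 0.055]
ee_rot: [3.136, 0.191, -0.0]
force: [-0.9, 0.4, -0.3]
width: 0.849
gripper_force: 0.4
```

Request:
carry_out --pt "0.85 0.02 0 0 0 0 0" --pt "0.85 0.015 0 0 0 0 0" --pt "0.85 0.015 0 0 0 0 0"

```text
clock: 17.7
position: [0.595, -0.0708, 0.055]
ee_rot: [3.136, 0.191, -0.0]
force: [-0.4, -0.4, 0.7]
width: 0.852
gripper_force: 0.4
```

Request:
carry_out --pt "0.85 0.02 0 0 0 0 0" --pt "0.85 0.015 0 0 0 0 0" --pt "0.85 0.015 0 0 0 0 0"

```text
clock: 18.0
position: [0.5962, -0.0707, 0.055]
ee_rot: [3.136, 0.191, -0.0]
force: [-1.2, 0.8, 0.7]
width: 0.847
gripper_force: 0.4
```

Request:
carry_out --pt "0.85 0.02 0 0 0 0 0" --pt "0.85 0.015 0 0 0 0 0" --pt "0.85 0.015 0 0 0 0 0"

```text
clock: 18.3
position: [0.5966, -0.0706, 0.0549]
ee_rot: [3.136, 0.191, -0.002]
force: [-5.4, 0.5, 4.8]
width: 0.851
gripper_force: 2.9
```

Request:
carry_out --pt "0.85 0.015 0 0 0 0 0" --pt "0.85 0.01 0 0 0 0 0"

```text
clock: 18.5
position: [0.5967, -0.0707, 0.0549]
ee_rot: [3.136, 0.191, -0.004]
force: [-6.5, -0.4, 5.6]
width: 0.851
gripper_force: 3.8
```

```bash
python3 -c "
from h import *
go(*imw(-.01,-.069),.055);print(arm.observe()['ft_torque'])"
```

```text
t 18.5 pos [ 0.5967 -0.0707  0.0549] im [-0.0102 -0.0679] yaw 0.1216 tilt [-0.0025 -0.0003] F [-6.45 -0.42  5.6 ] w 0.8507871507554012
units [ 0.007  0.043 -0.003]
[0.03359664 1.55904707 0.08807984]
```

Request:
carry_out --pt "0.85 0.02 0 0 0 0 0" --pt "0.85 0.01 0 0 0 0 0" --pt "0.85 0 0 0 0 0 0" --pt "0.85 0 0 0 0 0 0" --pt "0.85 0 0 0 0 0 0"

```text
clock: 19.0
position: [0.5967, -0.0707, 0.0549]
ee_rot: [3.135, 0.191, -0.006]
force: [-9.1, -0.3, 7.4]
width: 0.85
gripper_force: 4.6
```

Request:
carry_out --pt "0.85 0 0 0 0 0 0" --pt "0.85 0 0 0 0 0 0" --pt "0.85 0 0 0 0 0 0" --pt "0.85 0 0 0 0 0 0"

```text
clock: 19.4
position: [0.5967, -0.0707, 0.0549]
ee_rot: [3.136, 0.191, -0.006]
force: [-9.0, -0.1, 7.6]
width: 0.849
gripper_force: 4.6
```

```bash
python3 -c "
from h import *
go(*imw(-.01,-.069),.055);print(arm.observe()['ft_torque'])"
```

```text
t 19.4 pos [ 0.5967 -0.0707  0.0549] im [-0.0101 -0.068 ] yaw 0.1216 tilt [-0.0037 -0.0005] F [-8.95 -0.07  7.65] w 0.8490315886293912
units [ 0.005  0.042 -0.005]
[-0.01846922  1.92733735  0.21159077]
```

Request:
carry_out --pt "0.85 -0.04 0 0 0 0 0" --pt "0.85 -0.1 0 0 0 0 0" --pt "0.85 -0.3 0 0 0 0 0" --pt "0.85 -0.4 0 0 0 0 0" --pt "0.85 0 0 -0.6 0 0 0" --pt "0.85 0 0 -1 0 0 0" --pt "0.4 0 0 -1 0 0 0" --pt "0.4 0 0.4 -0.6 0 0 0"

```text
clock: 20.2
position: [0.5793, -0.0814, 0.1369]
ee_rot: [-3.135, -0.194, -0.003]
force: [0.3, -0.1, 0.2]
width: 0.724
gripper_force: 0.0
```

Request:
carry_out --pt "0.4 0.4 0.9 0 0 0 0" --pt "0.4 0.9 0.9 0 0 0 0" --pt "0.4 0.9 0.9 0 0 0 0" --pt "0.4 0.7 0.7 0 0 0 0" --pt "0.4 0 0 0 0 0 0"

```text
clock: 20.7
position: [0.6626, -0.1616, 0.1345]
ee_rot: [3.134, 0.186, 0.002]
force: [-0.2, -0.5, -0.5]
width: 0.403
gripper_force: 0.0
```

```bash
python3 - <<'E'
from h import *
import m
go(*imw(.038,-.1625),.13);print(arm.observe()['joints'].round(3))
b=arm.get_image('scene')
save('s4.png',{'pixels':cv2.resize(b['pixels'][160:310,180:370],None,fx=4,fy=4)})
k,_,q=m.blob(b,(0,110,90),(8,255,255),(200,200,310,280));w=ray(b,*q,.07);print(q,w,wim(w),m.rect(b,cv2.findNonZero(k),.07))
E
```

```text
t 20.7 pos [ 0.6626 -0.1616  0.1345] im [ 0.0442 -0.1663] yaw 0.1185 tilt [ 0.0011 -0.0016] F [-0.17 -0.5  -0.45] w 0.403112359903188
units [-0.248 -0.15   0.179]
[ 0.271  0.613 -0.177  1.513  0.12   1.025 -1.389]
(262.79289940828403, 242.85798816568047) [ 0.64784855 -0.06385088  0.07      ] [ 0.04145465 -0.06739676] ((0.6473110914230347, -0.06252193450927734), (0.07030355930328369, 0.10799052566289902), 6.675840854644775)
```

View pics/s4.png

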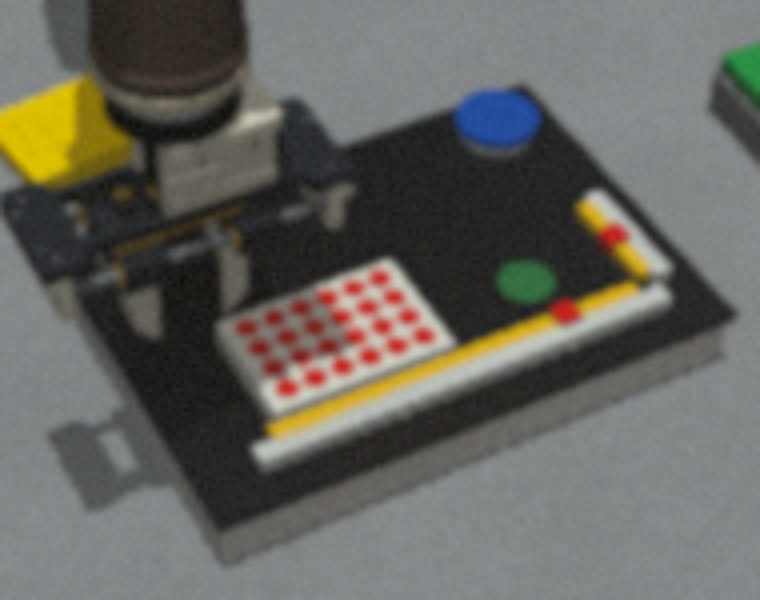

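The plate at crop (335,335) is square and flush on the yellow back pad. Next I turn the tool a quarter turn beside its right end.

Request:
carry_out --pt "0.4 0 0 0 0 0 -0.98" --pt "0.4 0 0 0 0 0 -0.98" --pt "0.4 0 0 0 0 0 -0.98" --pt "0.4 0 0 0 0 0 -0.98" --pt "0.4 0 0 0 0 0 -0.98" --pt "0.4 0 0 0 0 0 -0.98" --pt "0.4 0 0 0 0 0 -0.98" --pt "0.4 0 0 0 0 0 -0.98"

```text
clock: 21.55
position: [0.6603, -0.1572, 0.1351]
ee_rot: [-2.821, -1.382, 0.001]
force: [0.3, 0.6, -0.1]
width: 0.401
gripper_force: 0.0
```

Request:
carry_out --pt "0.4 0 0 0 0 0 -0.98" --pt "0.4 0 0 0 0 0 -0.98" --pt "0.4 0 0 0 0 0 -0.98" --pt "0.4 0 0 0 0 0 -0.98" --pt "0.4 0 0 0 0 0 -0.98" --pt "0.4 0 0 0 0 0 -0.98" --pt "0.4 0 0 0 0 0 -0.98" --pt "0.4 0 0 0 0 0 -0.98"

```text
clock: 22.35
position: [0.6603, -0.1572, 0.1351]
ee_rot: [-2.079, -2.355, 0.001]
force: [0.1, -0.7, -0.2]
width: 0.403
gripper_force: 0.0
```

Request:
carry_out --pt "0.4 0 0 0 0 0 0" --pt "0.4 0 0 0 0 0 0" --pt "0.4 0 0 0 0 0 0"

```text
clock: 22.65
position: [0.6611, -0.158, 0.1351]
ee_rot: [2.087, 2.348, -0.0]
force: [-0.2, 0.5, 0.3]
width: 0.4
gripper_force: 0.0
```

```bash
python3 - <<'E'
from h import *
go(*imw(.038,-.158),.055)
E
```

```text
t 22.65 pos [ 0.6611 -0.158   0.1351] im [ 0.0431 -0.1624] yaw 1.6881 tilt [-0.0001 -0.0002] F [-0.23  0.49  0.26] w 0.4004215120836796
units [ 0.177 -0.206  3.204]
```

Request:
carry_out --pt "0.4 0.1 -0.2 0.5 0 0 -0.04" --pt "0.4 0 0 0.8 0 0 0" --pt "0.4 0 0 0.8 0 0 0" --pt "0.4 0 0 0.6 0 0 0" --pt "0.4 0 0 0.3 0 0 0" --pt "0.4 0 0 0.15 0 0 0" --pt "0.4 0 0 0.05 0 0 0" --pt "0.4 0 0 0 0 0 0"

```text
clock: 23.45
position: [0.6566, -0.1565, 0.0555]
ee_rot: [2.08, 2.353, 0.001]
force: [0.3, 0.7, -0.2]
width: 0.401
gripper_force: 0.0
```

Request:
carry_out --pt "0.4 0.08 0 0 0 0 0" --pt "0.4 0.1 0 0 0 0 0" --pt "0.4 0.1 0 0 0 0 0" --pt "0.4 0.1 0 0 0 0 0" --pt "0.4 0.1 0 0 0 0 0" --pt "0.4 0.1 0 0 0 0 0" --pt "0.4 0.1 0 0 0 0 0" --pt "0.4 0.1 0 0 0 0 0"

```text
clock: 24.25
position: [0.6538, -0.1369, 0.055]
ee_rot: [2.081, 2.354, 0.0]
force: [-0.4, 0.2, -0.1]
width: 0.403
gripper_force: 0.0
```

```bash
python3 - <<'E'
from h import *
go(*imw(.038,.007),.055)
E
```

```text
t 24.25 pos [ 0.6538 -0.1369  0.055 ] im [ 0.0384 -0.1406] yaw 1.6937 tilt [0. 0.] F [-0.41  0.23 -0.06] w 0.4029043931610241
units [ 5.906e+00 -1.100e-02 -1.000e-03]
```

Request:
carry_out --pt "0.4 0.12 0 0 0 0 0" --pt "0.4 0.12 0 0 0 0 0" --pt "0.4 0.12 0 0 0 0 0" --pt "0.4 0.12 0 0 0 0 0" --pt "0.4 0.12 0 0 0 0 0" --pt "0.4 0.12 0 0 0 0 0" --pt "0.4 0.12 0 0 0 0 0" --pt "0.4 0.12 0 0 0 0 0"

```text
clock: 25.05
position: [0.6508, -0.1131, 0.055]
ee_rot: [-2.081, -2.354, 0.0]
force: [0.2, -0.8, -0.2]
width: 0.4
gripper_force: 0.3
```

Request:
carry_out --pt "0.4 0.12 0 0 0 0 0" --pt "0.4 0.12 0 0 0 0 0" --pt "0.4 0.12 0 0 0 0 0" --pt "0.4 0.12 0 0 0 0 0" --pt "0.4 0.12 0 0 0 0 0" --pt "0.4 0.12 0 0 0 0 0" --pt "0.4 0.12 0 0 0 0 0" --pt "0.4 0.12 0 0 0 0 0"

```text
clock: 25.85
position: [0.6478, -0.0893, 0.055]
ee_rot: [2.081, 2.354, -0.0]
force: [1.1, -0.5, 0.1]
width: 0.399
gripper_force: 0.3
```

```bash
python3 - <<'E'
from h import *
import m
go(*imw(.038,.007),.055)
b=arm.get_image('scene')
k,_,q=m.blob(b,(0,110,90),(8,255,255),(225,180,302,270));print(q,wim(ray(b,*q,.07)))
save('s5.png',{'pixels':cv2.resize(b['pixels'][160:310,180:370],None,fx=4,fy=4)})
E
```

```text
t 25.85 pos [ 0.6478 -0.0893  0.055 ] im [ 0.0384 -0.0926] yaw 1.6938 tilt [-0. -0.] F [ 1.12 -0.51  0.07] w 0.3993052634218091
units [ 3.985e+00 -1.100e-02 -1.000e-03]
(288.7837837837838, 232.86486486486487) [0.04087745 0.00915054]
```

View pics/s5.png

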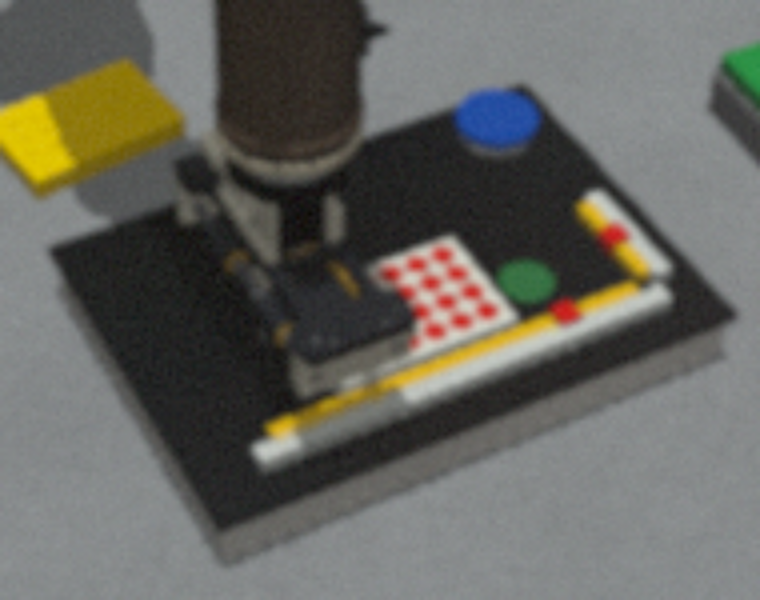

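The plate's visible part at crop (450,290) slides along the back pad square, and nothing else has moved.

Request:
carry_out --pt "0.4 0.12 0 0 0 0 0" --pt "0.4 0.12 0 0 0 0 0" --pt "0.4 0.12 0 0 0 0 0" --pt "0.4 0.12 0 0 0 0 0" --pt "0.4 0.12 0 0 0 0 0" --pt "0.4 0.12 0 0 0 0 0" --pt "0.4 0.12 0 0 0 0 0" --pt "0.4 0.12 0 0 0 0 0"

```text
clock: 26.7
position: [0.6449, -0.0656, 0.055]
ee_rot: [2.081, 2.354, -0.0]
force: [-1.7, -2.0, 0.8]
width: 0.402
gripper_force: 1.1
```

Request:
carry_out --pt "0.4 0.12 0 0 0 0 0" --pt "0.4 0.12 0 0 0 0 0" --pt "0.4 0.12 0 0 0 0 0" --pt "0.4 0.12 0 0 0 0 0" --pt "0.4 0.12 0 0 0 0 0" --pt "0.4 0.12 0 0 0 0 0" --pt "0.4 0.12 0 0 0 0 0" --pt "0.4 0.12 0 0 0 0 0"

```text
clock: 27.5
position: [0.642, -0.0417, 0.055]
ee_rot: [2.081, 2.354, -0.0]
force: [-0.3, -4.0, 2.1]
width: 0.401
gripper_force: 1.3
```

Request:
carry_out --pt "0.4 0.12 0 0 0 0 0" --pt "0.4 0.12 0 0 0 0 0" --pt "0.4 0.1 0 0 0 0 0" --pt "0.4 0.1 0 0 0 0 0" --pt "0.4 0.1 0 0 0 0 0" --pt "0.4 0.1 0 0 0 0 0" --pt "0.4 0.1 0 0 0 0 0" --pt "0.4 0.1 0 0 0 0 0"

```text
clock: 28.3
position: [0.6394, -0.0209, 0.055]
ee_rot: [2.081, 2.354, -0.0]
force: [-1.0, -3.0, 3.4]
width: 0.401
gripper_force: 1.6
```

```bash
python3 - <<'E'
from h import *
go(*imw(.038,.007),.055);print(arm.observe()['ft_torque'])
E
```

```text
t 28.3 pos [ 0.6394 -0.0209  0.055 ] im [ 0.0383 -0.0238] yaw 1.6937 tilt [ 0.     -0.0001] F [-0.99 -3.04  3.39] w 0.4010441806760853
units [ 1.231 -0.011 -0.   ]
[-0.63449513  0.09789648  0.02608427]
```

Request:
carry_out --pt "0.4 0.06 0 0 0 0 0" --pt "0.4 0.06 0 0 0 0 0" --pt "0.4 0.06 0 0 0 0 0" --pt "0.4 0.06 0 0 0 0 0" --pt "0.4 0.06 0 0 0 0 0" --pt "0.4 0.06 0 0 0 0 0" --pt "0.4 0.06 0 0 0 0 0" --pt "0.4 0.06 0 0 0 0 0"

```text
clock: 29.1
position: [0.6379, -0.0089, 0.0549]
ee_rot: [-2.081, -2.354, 0.0]
force: [-1.7, -2.7, 1.4]
width: 0.399
gripper_force: 1.2
```

Request:
carry_out --pt "0.4 0.05 0 0 0 0 0" --pt "0.4 0.04 0 0 0 0 0" --pt "0.4 0.04 0 0 0 0 0" --pt "0.4 0.04 0 0 0 0 0" --pt "0.4 0.03 0 0 0 0 0" --pt "0.4 0.03 0 0 0 0 0" --pt "0.4 0.02 0 0 0 0 0"

```text
clock: 29.8
position: [0.6372, -0.0028, 0.0549]
ee_rot: [-2.081, -2.354, -0.0]
force: [-1.3, -1.6, 0.1]
width: 0.4
gripper_force: 0.8
```

Request:
carry_out --pt "0.4 0.02 0 0 0 0 0" --pt "0.4 0.02 0 0 0 0 0" --pt "0.4 0.02 0 0 0 0 0" --pt "0.4 0.02 0 0 0 0 0"

```text
clock: 30.2
position: [0.6369, -0.0008, 0.0549]
ee_rot: [-2.081, -2.354, -0.0]
force: [-0.1, -0.7, 0.7]
width: 0.4
gripper_force: 0.5
```

```bash
python3 - <<'E'
from h import *
import m
go(*imw(.038,.007),.055);print(arm.observe()['ft_torque'])
b=arm.get_image('scene')
k,c,q=m.blob(b,(22,90,90),(34,255,255),(320,200,350,235))
P=np.array([wim(ray(b,*p,.062)) for p in cv2.findNonZero(k).reshape(-1,2)]);print('endpad yi',np.percentile(P[:,1],[2,50,98]),'xi',P[:,0].min(),P[:,0].max())
# plate left edge: white/grey row at xi~.02..06 top plane z=.07
for xi in(.0,.01,.02):
    r=[]
    for yi in np.arange(.09,.15,.002):
        X=np.r_[imw(xi,yi),.07];c=b['mtx']@(b['R']@X+b['t']);u,v=(c[:2]/c[2]).round().astype(int);r.append(int(b['pixels'][v,u].min()))
    print(xi,r)
E
```

```text
t 30.2 pos [ 0.6369 -0.0008  0.0549] im [ 0.0383 -0.0035] yaw 1.6938 tilt [-0.0001  0.0001] F [-0.08 -0.72  0.67] w 0.399869266519246
units [ 0.419 -0.01  -0.003]
[-0.24458386 -0.06561582  0.02453668]
endpad yi [0.10220049 0.14256327 0.15142737] xi 0.0019211907964570517 0.09487745302951421
0.0 [170, 159, 168, 168, 161, 137, 149, 159, 159, 153, 171, 171, 168, 168, 135, 153, 153, 168, 150, 171, 171, 171, 154, 63, 63, 35, 35, 31, 42, 42]
0.01 [148, 141, 133, 84, 41, 41, 83, 107, 107, 140, 158, 128, 83, 83, 52, 70, 70, 112, 112, 183, 183, 183, 153, 67, 67, 56, 56, 95, 168, 168]
0.02 [193, 187, 187, 150, 151, 151, 152, 182, 182, 196, 196, 174, 157, 157, 139, 131, 140, 178, 178, 195, 181, 181, 136, 85, 44, 37, 37, 79, 121, 163]
```

Request:
carry_out --pt "0.4 0.03 0 0 0 0 0" --pt "0.4 0.03 0 0 0 0 0" --pt "0.4 0.03 0 0 0 0 0" --pt "0.4 0.03 0 0 0 0 0" --pt "0.4 0.02 0 0 0 0 0" --pt "0.4 0.02 0 0 0 0 0"

```text
clock: 30.85
position: [0.6364, 0.0031, 0.055]
ee_rot: [-2.081, -2.354, 0.0]
force: [-0.8, -2.0, -0.2]
width: 0.397
gripper_force: 0.5
```

Request:
carry_out --pt "0.4 0.02 0 0 0 0 0" --pt "0.4 0.02 0 0 0 0 0" --pt "0.4 0.01 0 0 0 0 0"

```text
clock: 31.15
position: [0.6363, 0.0043, 0.055]
ee_rot: [-2.081, -2.354, 0.0]
force: [-0.4, -1.0, -0.9]
width: 0.402
gripper_force: 0.5
```

Request:
carry_out --pt "0.4 0.02 0 0 0 0 0" --pt "0.4 0.02 0 0 0 0 0" --pt "0.4 0.01 0 0 0 0 0"

```text
clock: 31.45
position: [0.6361, 0.0055, 0.055]
ee_rot: [2.081, 2.354, -0.0]
force: [-0.3, -0.3, 0.0]
width: 0.397
gripper_force: 0.5
```

Request:
carry_out --pt "0.4 0.02 0 0 0 0 0" --pt "0.4 0.02 0 0 0 0 0" --pt "0.4 0.01 0 0 0 0 0"

```text
clock: 31.75
position: [0.6361, 0.0057, 0.055]
ee_rot: [2.081, 2.352, -0.001]
force: [-0.1, -5.3, -0.6]
width: 0.401
gripper_force: 2.6
```

Request:
carry_out --pt "0.4 0.015 0 0 0 0 0" --pt "0.4 0.01 0 0 0 0 0" --pt "0.4 0 0 0 0 0 0"

```text
clock: 32.05
position: [0.6361, 0.0058, 0.055]
ee_rot: [2.081, 2.352, -0.002]
force: [0.1, -6.7, 0.3]
width: 0.401
gripper_force: 3.2
```

```bash
python3 - <<'E'
from h import *
go(*imw(.038,.007),.055);print(arm.observe()['ft_torque'])
E
```

```text
t 32.05 pos [0.6361 0.0058 0.055 ] im [0.0383 0.0031] yaw 1.6927 tilt [ 0.0001 -0.0018] F [ 0.12 -6.74  0.3 ] w 0.4010578550561644
units [ 0.155 -0.01  -0.001]
[-1.38173629 -0.08323693  0.18380225]
```

Request:
carry_out --pt "0.4 0.02 0 0 0 0 0" --pt "0.4 0.015 0 0 0 0 0" --pt "0.4 0 0 0 0 0 0" --pt "0.4 0 0 0 0 0 0" --pt "0.4 0 0 0 0 0 0"

```text
clock: 32.55
position: [0.6361, 0.0058, 0.055]
ee_rot: [2.081, 2.351, -0.003]
force: [-0.4, -9.4, 0.1]
width: 0.401
gripper_force: 4.1
```

Request:
carry_out --pt "0.4 0 0 0 0 0 0" --pt "0.4 0 0 0 0 0 0" --pt "0.4 0 0 0 0 0 0" --pt "0.4 0 0 0 0 0 0"

```text
clock: 32.95
position: [0.6361, 0.0057, 0.055]
ee_rot: [2.081, 2.351, -0.003]
force: [0.7, -7.8, -0.1]
width: 0.399
gripper_force: 4.1
```

```bash
python3 - <<'E'
from h import *
go(*imw(.038,.007),.055);print(arm.observe()['ft_torque'])
E
```

```text
t 32.95 pos [0.6361 0.0057 0.055 ] im [0.0382 0.0031] yaw 1.6921 tilt [ 0.0001 -0.0028] F [ 0.73 -7.76 -0.07] w 0.3985103018679712
units [ 0.155 -0.009 -0.001]
[-1.74708707 -0.15334122  0.21102224]
```

Request:
carry_out --pt "0.4 -0.04 0 0 0 0 0" --pt "0.4 -0.1 0 0 0 0 0" --pt "0.4 -0.3 0 0 0 0 0" --pt "0.4 -0.5 0 0 0 0 0" --pt "0.4 0 0 -0.6 0 0 0" --pt "0.4 0 0 -1 0 0 0" --pt "0.4 0 0 -1 0 0 0" --pt "0.4 0 0 -0.6 0 0 0.5"

```text
clock: 33.75
position: [0.6397, -0.0147, 0.1382]
ee_rot: [2.138, 2.299, 0.004]
force: [-0.6, -0.8, 0.4]
width: 0.399
gripper_force: 0.0
```

Request:
carry_out --pt "0.4 0 0 0 0 0 0.98" --pt "0.4 0 0 0 0 0 0.98" --pt "0.4 0 0 0 0 0 0.98" --pt "0.4 0 0 0 0 0 0.98" --pt "0.4 0 0 0 0 0 0.98" --pt "0.4 0 0 0 0 0 0.98" --pt "0.4 0 0 0 0 0 0.98" --pt "0.4 0 0 0 0 0 0.98"

```text
clock: 34.55
position: [0.639, -0.0148, 0.1363]
ee_rot: [-2.858, -1.304, -0.002]
force: [0.1, 1.1, 0.4]
width: 0.398
gripper_force: 0.0
```

Request:
carry_out --pt "0.85 0 0 0 0 0 0.98" --pt "0.85 0 0 0 0 0 0.98" --pt "0.85 0 0 0 0 0 0.98" --pt "0.85 0 0 0 0 0 0.98" --pt "0.85 0 0 0 0 0 0.98" --pt "0.85 0 0 0 0 0 0.98" --pt "0.85 0 0 0 0 0 0.98" --pt "0.85 0 0 0 0 0 0.5"

```text
clock: 35.35
position: [0.639, -0.0145, 0.1362]
ee_rot: [-3.135, -0.189, -0.002]
force: [-0.3, -0.0, -0.1]
width: 0.851
gripper_force: 0.0
```

```bash
python3 - <<'E'
from h import *
import m
go(*imw(-.03,.0766),.055)
b=arm.get_image('scene')
k,_,q=m.blob(b,(0,110,90),(8,255,255),(275,195,325,245));w=ray(b,*q,.07);print(q,wim(w),m.rect(b,cv2.findNonZero(k),.07))
save('s6.png',{'pixels':cv2.resize(b['pixels'][165:285,230:380],None,fx=5,fy=5)})
E
```

```text
t 35.35 pos [ 0.639  -0.0145  0.1362] im [ 0.0387 -0.0174] yaw 0.1203 tilt [0.0011 0.001 ] F [-0.33 -0.04 -0.13] w 0.851237021643051
units [-2.756 -3.751  3.249]
(309.1466165413534, 226.15413533834587) [0.04401475 0.06928015] ((0.6438736319541931, 0.08179035037755966), (0.09943315386772156, 0.10759017616510391), 7.390020847320557)
```

View pics/s6.png

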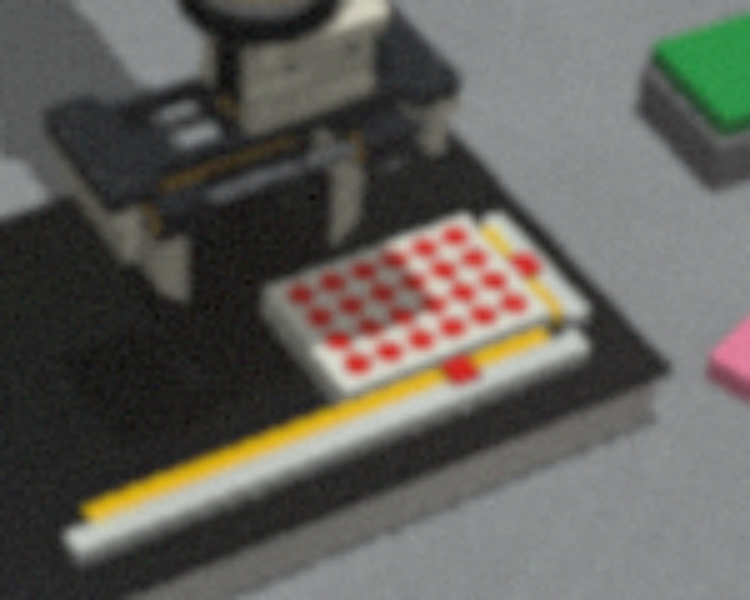

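The plate at crop (400,300) sits against both yellow pads, with the pins at (460,370) and (525,265). To be sure the back pin is still flush after the long slide, I'll lean lightly on the front edge once more.

Request:
carry_out --pt "0.85 -0.6 -0.6 0 0 0 0" --pt "0.85 -0.7 -0.9 0 0 0 0" --pt "0.85 -0.7 -0.9 0 0 0 0" --pt "0.85 -0.6 -0.9 0 0 0 0" --pt "0.85 -0.15 -0.45 0 0 0 0" --pt "0.85 0 0 0 0 0 0" --pt "0.85 0 0 0 0 0 0"

```text
clock: 36.1
position: [0.56, 0.0687, 0.1354]
ee_rot: [3.135, 0.194, 0.002]
force: [-0.1, 0.4, 0.3]
width: 0.848
gripper_force: 0.0
```

```bash
python3 - <<'E'
from h import *
go(*imw(-.03,.0766),.055)
E
```

```text
t 36.1 pos [0.56   0.0687 0.1354] im [-0.0296  0.0749] yaw 0.1237 tilt [ 0.0012 -0.0003] F [-0.12  0.39  0.34] w 0.8476912313413548
units [-0.018 -0.07   3.218]
```

Request:
carry_out --pt "0.85 0 -0.04 0.5 0 0 0" --pt "0.85 0 0 0.8 0 0 0" --pt "0.85 0 0 0.8 0 0 0" --pt "0.85 0 0 0.6 0 0 0" --pt "0.85 0 0 0.3 0 0 0" --pt "0.85 0 0 0.15 0 0 0" --pt "0.85 0 0 0.05 0 0 0" --pt "0.85 0 0 0 0 0 0"

```text
clock: 36.9
position: [0.5592, 0.0704, 0.0552]
ee_rot: [-3.136, -0.194, -0.001]
force: [0.1, 0.2, 0.0]
width: 0.847
gripper_force: 0.0
```

Request:
carry_out --pt "0.85 0.1 0 0 0 0 0" --pt "0.85 0.15 0 0 0 0 0" --pt "0.85 0.15 0 0 0 0 0" --pt "0.85 0.1 0 0 0 0 0" --pt "0.85 0.08 0 0 0 0 0" --pt "0.85 0 0 0 0 0 0"

```text
clock: 37.5
position: [0.5735, 0.0723, 0.055]
ee_rot: [3.136, 0.194, 0.0]
force: [-0.1, -0.8, 0.4]
width: 0.851
gripper_force: 0.0
```

```bash
python3 - <<'E'
from h import *
go(*imw(-.0102,.0766),.055)
E
```

```text
t 37.5 pos [0.5735 0.0723 0.055 ] im [-0.0158  0.0768] yaw 0.1237 tilt [0.0002 0.    ] F [-0.14 -0.75  0.45] w 0.8505248501212356
units [ 0.224  0.007 -0.001]
```

Request:
carry_out --pt "0.85 0.04 0 0 0 0 0.02" --pt "0.85 0.04 0 0 0 0 0" --pt "0.85 0.04 0 0 0 0 0" --pt "0.85 0.03 0 0 0 0 0" --pt "0.85 0.03 0 0 0 0 0" --pt "0.85 0.015 0 0 0 0 0"

```text
clock: 38.1
position: [0.5781, 0.0728, 0.0549]
ee_rot: [3.136, 0.191, -0.0]
force: [-0.4, 0.4, 0.4]
width: 0.849
gripper_force: 0.0
```

Request:
carry_out --pt "0.85 0.02 0 0 0 0 0" --pt "0.85 0.015 0 0 0 0 0" --pt "0.85 0.015 0 0 0 0 0"

```text
clock: 38.4
position: [0.5785, 0.0729, 0.0548]
ee_rot: [3.135, 0.192, -0.002]
force: [-5.0, -1.3, 3.0]
width: 0.851
gripper_force: 2.2
```

```bash
python3 - <<'E'
from h import *
go(*imw(-.0102,.0766),.055)
E
```

```text
t 38.4 pos [0.5785 0.0729 0.0548] im [-0.0108  0.0767] yaw 0.122 tilt [-0.0015 -0.0004] F [-5.04 -1.35  3.03] w 0.8510145553043791
units [ 0.023  0.006 -0.007]
```

Request:
carry_out --pt "0.85 0.02 0 0 0 0 0" --pt "0.85 0.02 0 0 0 0 0" --pt "0.85 0.01 0 0 0 0 0" --pt "0.85 0 0 0 0 0 0" --pt "0.85 0 0 0 0 0 0" --pt "0.85 0 0 0 0 0 0" --pt "0.85 0 0 0 0 0 0"

```text
clock: 39.1
position: [0.5785, 0.0729, 0.0547]
ee_rot: [3.135, 0.192, -0.006]
force: [-7.7, -1.0, 6.3]
width: 0.846
gripper_force: 4.0
```

```bash
python3 - <<'E'
from h import *
go(*imw(-.0102,.0766),.055);print(arm.observe()['ft_torque'])
E
```

```text
t 39.1 pos [0.5785 0.0729 0.0547] im [-0.0107  0.0768] yaw 0.1225 tilt [-0.0035 -0.0009] F [-7.68 -0.97  6.32] w 0.8461136001490615
units [ 0.021  0.007 -0.012]
[-0.03319977  1.65819222  0.36627887]
```

Request:
carry_out --pt "0.85 -0.04 0 0 0 0 0" --pt "0.85 -0.08 0 0 0 0 0" --pt "0.85 -0.2 0 0 0 0 0" --pt "0.85 -0.4 0 0 0 0 0" --pt "0.85 -0.2 0 -0.4 0 0 0" --pt "0.85 0 0 -0.9 0 0 0" --pt "0.85 0 0 -1 0 0 0" --pt "0.85 0 0 -1 0 0 0"

```text
clock: 39.9
position: [0.5572, 0.0703, 0.1391]
ee_rot: [3.136, 0.191, 0.0]
force: [0.1, 0.5, 0.6]
width: 0.849
gripper_force: 0.0
```

Request:
carry_out --pt "0.85 -0.3 0.5 -0.8 0 0 0" --pt "0.85 -0.5 1 -0.5 0 0 0" --pt "0.85 -0.5 1 0 0 0 0" --pt "0.85 -0.5 1 0 0 0 0" --pt "0.85 -0.5 1 0 0 0 0" --pt "0.85 -0.5 1 0 0 0 0" --pt "0.85 -0.3 0.5 0 0 0 0" --pt "0.85 0 0 0 0 0 0"

```text
clock: 40.7
position: [0.4981, -0.0899, 0.1705]
ee_rot: [3.135, 0.186, 0.0]
force: [0.7, -0.0, 0.1]
width: 0.853
gripper_force: 0.0
```

```bash
python3 - <<'E'
from h import *
import m
b=arm.get_image('scene');a=arm.get_image('top')
for im in(b,a):
    px=im['pixels'];g=cv2.inRange(px,(130,130,130),(255,255,255))|cv2.inRange(cv2.cvtColor(px,cv2.COLOR_RGB2HSV),(0,90,90),(8,255,255))
    # fit edges of plate top along front edge & right edge in imager coordinates
    def val(xi,yi):
        c=im['mtx']@(im['R']@np.r_[imw(xi,yi),.07]+im['t']);u=c[:2]/c[2]
        return cv2.remap(px[:,:,1].astype(np.float32),np.float32([[u[0]]]),np.float32([[u[1]]]),1)[0,0]
    E=[]
    for yi in np.arange(.025,.13,.005):
        xs=np.arange(-.02,.015,.0005);v=np.array([val(x,yi) for x in xs]);E.append([yi,xs[np.argmax(v>110)]])
    f=np.polyfit(*np.array(E).T,1);print('front edge',f)
    E=[]
    for xi in np.arange(.01,.075,.005):
        ys=np.arange(-.005,.03,.0005);v=np.array([val(xi,y) for y in ys]);E.append([xi,ys[np.argmax(v>110)]])
    f=np.polyfit(*np.array(E).T,1);print('right edge',f)
go(.5,0,.2)
E
```

```text
front edge [-0.00298701 -0.00289502]
right edge [0.00604396 0.00933516]
front edge [-0.00272727 -0.00174784]
right edge [0.0010989 0.0123022]
t 40.8 pos [ 0.4993 -0.087   0.1704] im [-0.1088 -0.0723] yaw 0.1221 tilt [0.0008 0.0005] F [ 0.7   0.87 -0.72] w 0.8490583702485517
units [ 0.454 -3.45  -1.183]
```

```bash
python3 -c "
from cell import arm
print(arm.sign_off())"
```

```text
the job is handed in; nothing more can be done
None
```

The job is handed in: the cover lies flat in the blue tray, and the plate sits square against the back pad and the end pad. I leaned on each for over half a second, at most about 9 N in the readings, and touched the back again briefly after the end stop; I couldn't read the pins directly, but both pushes met firm stops.

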